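Unlatch the tube rack and draw out the wide-collared canister

ROBOT

A 6-joint arm with a two-finger parallel gripper is mounted at the origin on the work surface. World frame = base frame: x ahead of the robot, y to its left, z up, the work surface at z = 0. Lengths are in m, angles in rad, forces in N, time in s.
With the tool pointing down it reaches from about 0.35 to 0.925 m from the base axis. Payload 6.4 kg.
Tool frame: the origin (TCP) lies between the finger pads; the fingertips stand env.tip_reach ahead of it and the grasp point (between the pads) is the TCP (env.tip_reach is the distance from the TCP to the fingertips, in m); y points along the fingers, x is the direction in which the jaws open and shut, and the axes are right-handed (so a half turn about y gives the same grasp; the last joint's range is limited). The gripper opens to 94 mm and grips with 3 to 60 N. Pads are 16 mm wide; open, the fingers measure 119 mm over their backs; the gripper's body (75 mm by 177 mm) begins 78 mm behind the grasp point.
Start: joints at [1.039, 0.245, 1.558, -0, 1.339, -0.174], TCP at [0.228, 0.609, 0.224] pointing down, gripper open.
Joint ranges: [-3.13, 3.13], [-1.02, 2.26], [0.13, 2.54], [-0.95, 4.09], [0.21, 2.88], [-2.74, 2.74]. Speed limits (rad/s): [2.57, 2.57, 3.14, 3.14, 3.14, 3.14].

INTERFACE

Orientations are given as a unit quaternion [x, y, z, w].
In Python, from rig import readout, imaging, ticket, env gives the robot as it stands.
- The arm moves only by the shell command python3 -m crank 'ROWS'. ROWS is text: rows parted by semicolons, each of 7 numbers parted by spaces: the shift along the tool's x, y, z in cm, then the turn, a rotation vector about the tool's x, y, z in degrees, then the opening, from 0 (shut) to 1 (fully open). In form: tx ty tz rx ry rz fingers; .... A call has 1 to 20 rows; each row shifts and turns the commanded pose from where the row before left it, along the tool's axes as they then stand; what a row does not reach is not made up. A row lasts 1/8 s, in which the tool goes at most 62.5 mm and 10.7 degrees, less where a joint would pass 70% of its speed; a pose out of reach is approached as far as the arm can. A call is refused whole if a number of a shift passes 6.25 or a number of a turn 10.7, either way. A call with a gripper value outside its range is refused whole. The fingers move at their own pace and stop on an object; the grip force is fixed at half the most. Time passes only in rows, so rows that do not move let the fingers close. It gives the time, the measured TCP pose, the force and the opening at its end, in the units of the state.
- readout.state(): the state, without advancing time (a new reading comes with each control period).
- imaging.get_image(name): name is "scene" or "top" or "wrist"; returns a dict with "color" (400x640x3 uint8, red, green, blue), "vfov" (degrees; the focal length in pixels is half the picture's height over the tangent of half this angle, whatever the lens; pixels are square), "cx", "cy" (the principal point, pixels), "distortion" ([k1, k2, p1, p2, k3] as OpenCV has them; the pictures are not rectified), "world_from_camera" (4x4, takes a point from camera to world coordinates); the wrist camera has in their place "tool_from_camera" (4x4, takes a point from camera to tool coordinates, whose origin is the TCP and whose axes are the tool frame's). Camera axes: x right, y up, looking along -z (the intrinsics and any distortion apply to the point x, -y, -z); pixel columns grow to the right and rows downward; lengths in m; the calibration is good to about 2 mm. A picture is of the moment at which its call begins: read the wrist's pose just before it. There is no depth.
- ticket.close_job(): hands the job in, once; it reports no verdict.
The state is a dict: "clock": time; "qpos": joint angles; "joint_velocities": joint speeds; "effort": joint torques, N m; "position": TCP position; "orientation": TCP orientation; "ft_force": force on the tool from outside, world axes, zero at the start; "torque": the same for the moment, N m; "opening": finger opening in m.
Only numpy, scipy, OpenCV 4.12 (cv2) and the standard library are available. Lean on these libraries where they do the work, as an engineer would, in place of code of your own. Each camera call takes 0.05 s, during which the arm holds its last target. There are 200 camera calls.

TASK

Get the repair canister with the wide rectangular collar out of the tube rack on the shelf: turn the latch knob its full quarter turn clockwise so that the front panel drops down flat, then reach in behind the collar and draw the canister forward, sliding it without lifting it, until it is completely out of its hole and lies at rest in the black tray in front. Leave the latch open and the panel down, leave the pump and the round-capped canister in their holes, and do not disturb the spanner or the two tire levers.

Things in the scene. Friction and masses are not known exactly. Their poses are not given: they have to be found in the camera images.
- rack: Fixed tube rack. Origin on the shelf surface under the middle of its block's front face; x points into the block, away from the tray, y left, z up. Aluminium block: x 0 to 50 mm, 310 mm wide, 80 mm high, with three level 44 mm through-holes along x at y = -100, 0, +100 mm; the tubes in them have their axes 43.5 mm above the shelf.
- tray_mid (a point): Middle of the floor of the black tray fixed in front of the block; axes as the rack's. Tray: x 0 to -215 mm of the rack, floor 12 to 14 mm above the shelf, side rims 32 mm high at y = +-153 mm, front rim 26 mm high. Outside its left rim a post (44 x 40 mm, 68 mm high) at rack x -88, y +178 mm carries the latch.
- latch (a joint): Angle of the quarter-turn cam latch (rad) about its vertical axis, growing clockwise seen from above: near 0 latched (its arm, 12 mm wide, 68 mm long, lies across the outside of the panel's left end), 1.57 at the stop: open, arm pointing to the rack's -x. Friction 0.05 N m; stays where left. The panel comes free after about 1 rad.
- latch_grip (a point): On the latch's axis, on the grip bar of the knob, 104 mm above the shelf. The black grip bar is 50 mm long (this point's y axis), 14 mm thick (its x axis) and spans 82 to 116 mm above the shelf; the point turns with the knob. The arm and a 34 mm disc lie below it, 68 to 82 mm above the shelf.
- panel (a joint): Angle of the drop-down front panel (rad) about its lower edge: about 0 upright (closed), 1.57 flat in the tray, flush with its floor. Once the latch frees it, a light spring and its weight swing it down by itself in a second or two; nothing needs to push it.
- panel_edge (a point): Middle of the upper edge of the front panel (aluminium, 296 mm wide, 80 mm high, 8 mm thick). Closed, the panel stands in front of the tubes' ends at x = -75 to -67 mm of the rack, its upper edge 85 mm above the shelf.
- canister_mid (a point): Middle, on the axis, of the grey repair canister: a tube of 40 mm diameter with a wide collar at its front end and a steel foot at its tail, 162 mm long in all, 0.2 to 0.4 kg. The point's x axis runs along the tube from collar to tail (into the rack). It may lie in any of the three holes.
- canister_collar (a point): Centre of the canister's collar, a rectangular plate 80 mm wide (y), 56 mm high, 10 mm thick along x. At the start its back is 44 to 52 mm in front of the block's front face, with the bare 40 mm tube between; its lower side hangs 1.5 mm above the tray floor.
- canister_tail (a point): Centre of the canister's rear end, 157 mm behind the collar's centre. When drawn out past the block this end drops about 10 mm to the tray floor.
- pump_mid (a point): Middle of the aluminium frame pump: a 40 mm tube, 150 mm long, with a thin rod and a black T-handle (80 x 20 mm) in front. Stays in its hole.
- flask_mid (a point): Middle of the other grey canister: a 40 mm tube with a plain round black cap of 50 mm diameter. Stays in its hole.
- spanner: Chrome spanner, 190 mm long, lying on the shelf left of the rack. Leave alone.
- tirelever_a: Tire lever, about 115 mm long, on the shelf right of the rack. Leave alone.
- tirelever_b: The other tire lever, beside the first. Leave alone.
Things that resemble listed ones, but are neither listed nor needed, are in the scene too. What is shaped like the part that bears canister_mid but green is not meant.

How it is judged:
On the way:
1. the latch is released and the front panel has swung down, with the canister still in its hole (value of joint panel above 1.4 rad and x of canister_tail in the frame of rack above 0.05 m), for 0.2 s.
At the end, for the whole second after the job is handed in: Canister's rear end 3 mm or more in front of the block, at rest, level within 15 degrees, inside the tray rims, its middle under 55 mm high; latch past 1.2 rad, panel past 1.4 rad; pump and round-capped canister within 20 mm, spanner and levers within 30 mm of their starts (x of canister_tail in the frame of rack below -0.003 m and x of canister_collar in the frame of rack above -0.215 m and y of canister_mid in the frame of rack between -0.15 and 0.15 m and z of canister_mid in the frame of rack below 0.055 m and angle between canister_mid's own x axis and vertical between 1.3 and 1.84 rad and linear speed of canister below 0.02 m/s and value of joint latch above 1.2 rad and value of joint panel above 1.4 rad and distance of each of pump_mid, flask_mid from where it was at the start of the episode below 0.02 m and distance of each of spanner, tirelever_a, tirelever_b from where it was at the start of the episode below 0.03 m); the robot touches nothing.
It fails at once if the canister is lifted (its middle more than 75 mm above the shelf) (height (world z) of canister_mid above 0.075 m).
It fails at once if the pump or the round-capped canister is shifted by more than 25 mm (distance of any of pump_mid, flask_mid from where it was at the start of the episode above 0.025 m).
It fails at once if the spanner or a tire lever is shifted by more than 40 mm (distance of any of spanner, tirelever_a, tirelever_b from where it was at the start of the episode above 0.04 m).
It also fails if it takes over 48 s, if anything falls off the work surface, if the arm or the gripper's body presses on something with over 40 N, if the wrist force passes 120 N, or if a joint passes its speed limit or range.

## Working session

There is one attempt and no reset: what is moved stays moved. The work goes in short steps, Python scripts to look and compute and a shell command to move; the robot and the scene stay as the last step left them, time stands still between calls to the robot, and variables do not carry over. Pictures are saved under pics/ and viewed, about 8 in all and at most 12, crops included, and the job is handed in when it is done.

```bash
mkdir -p pics; cat > h.py <<'E'
import numpy as np, cv2
from rig import readout, imaging, ticket, env
from scipy.spatial.transform import Rotation as R
def K(d):
    f=200/np.tan(np.radians(d["vfov"])/2); return np.array([[f,0,d["cx"]],[0,f,d["cy"]],[0,0,1.]])
def ray(d,uv,T=None):
    T=np.array(d["world_from_camera"]) if T is None else T
    p=cv2.undistortPoints(np.array([[uv]],float),K(d),np.array(d["distortion"],float))[0,0]
    v=T[:3,:3]@np.array([p[0],-p[1],-1]); return T[:3,3],v
def onz(d,uv,z,T=None):
    o,v=ray(d,uv,T); return o+v*(z-o[2])/v[2]
def proj(d,P,T=None):
    T=np.array(d["world_from_camera"]) if T is None else T
    c=(np.atleast_2d(P)-T[:3,3])@T[:3,:3]; c=c*[1,-1,-1]
    return cv2.projectPoints(c,np.zeros(3),np.zeros(3),K(d),np.array(d["distortion"],float))[0][:,0]
E
python3 - <<'E'
from h import *
import pickle
s=readout.state(); print(s, env.tip_reach)
for n in("scene","top","wrist"):
    d=imaging.get_image(n); pickle.dump(d,open(f"pics/{n}0.pkl","wb"))
    cv2.imwrite(f"pics/{n}0.png",d["color"][...,::-1])
    print(n,d["vfov"],d["cx"],d["cy"],np.round(d.get("world_from_camera",d.get("tool_from_camera")),3).tolist())
a=cv2.imread("pics/scene0.png");b=cv2.imread("pics/top0.png")
E
```

```text
{'clock': 0.0, 'qpos': array([ 1.03893410e+00,  2.45800635e-01,  1.55900349e+00,  2.92169545e-06,
        1.33869563e+00, -1.74086072e-01]), 'joint_velocities': array([-1.49381351e-03,  8.06860175e-05,  1.85092126e-03,  2.74399265e-03,
       -8.24508843e-04,  1.30950982e-03]), 'effort': array([-5.13902512e-05, -4.15804160e+01, -3.14615250e+01,  6.85711484e-02,
        3.29822756e-02, -1.06516288e-04]), 'position': array([0.22731986, 0.60835286, 0.22335958]), 'orientation': array([ 0.58127035,  0.40244033, -0.40366556, -0.58070705]), 'ft_force': array([-0.148694  ,  0.28310763, -0.03506289]), 'torque': array([ 0.01277994,  0.00714475, -0.01051744]), 'opening': 0.09387137106778107} 0.019
scene 49.4344746509194 315.9010742957343 202.7445384103184 [[-0.315, -0.763, 0.564, 1.352], [0.949, -0.263, 0.175, 0.18], [0.015, 0.59, 0.807, 1.261], [0.0, 0.0, 0.0, 1.0]]
top 51.1024227317231 318.5793948739321 199.354440643434 [[0.013, 0.982, -0.188, 0.324], [-1.0, 0.011, -0.011, -0.096], [-0.009, 0.188, 0.982, 1.14], [0.0, 0.0, 0.0, 1.0]]
wrist 66.73831631187744 316.309727431726 199.2845443360683 [[1.0, 0.0, -0.001, -0.0], [-0.001, 0.246, -0.969, -0.161], [-0.0, 0.969, 0.246, 0.071], [0.0, 0.0, 0.0, 1.0]]
```

View pics/top0.png

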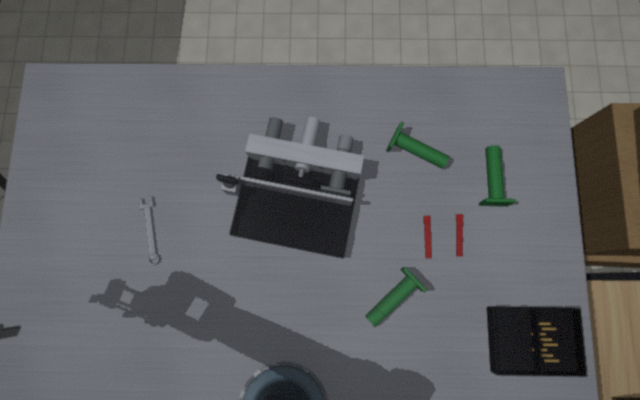

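View pics/scene0.png

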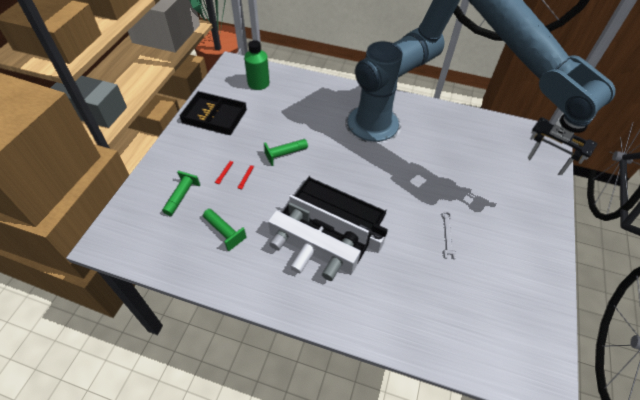

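The top view shows the rack at about (300,180), with the block between (248,140) and (363,160), the panel behind the tray and the latch at (228,183). The candidates are grey tubes at (272,125) and (344,145), the pump at (311,130), and green decoys at (420,150), (495,175) and (395,297). I'll check the choice in one close crop.

```bash
python3 - <<'E'
import cv2
a=cv2.imread("pics/top0.png")[105:265,205:375]
b=cv2.imread("pics/scene0.png")[165:290,255:400]
a=cv2.resize(a,(400*170//160,400),interpolation=cv2.INTER_CUBIC);b=cv2.resize(b,(370,int(125*370/145)),interpolation=cv2.INTER_CUBIC)
b=cv2.copyMakeBorder(b,0,400-b.shape[0],0,0,0)
import numpy as np
c=np.hstack([a,b]); c=np.clip(255*(c/255.)**.6,0,255).astype('uint8')
cv2.imwrite("pics/crop1.png",c)
E
```

```text
(no output)
```

View pics/crop1.png

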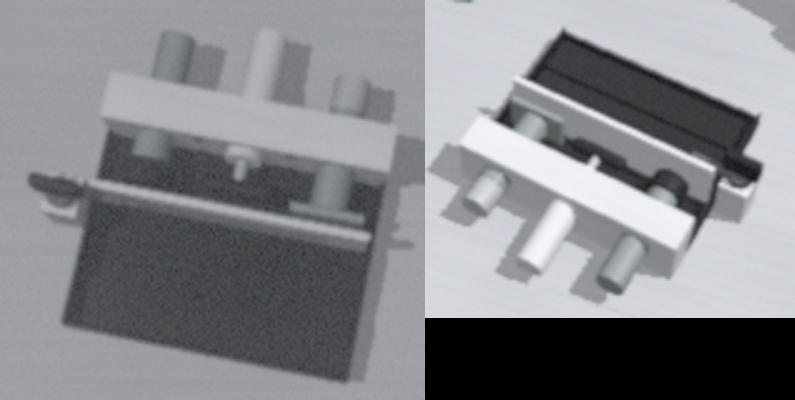

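The crop shows the wide rectangular collar at (327,213), which is full-picture pixel (336,190), in the right hole (y = -100), with a steel foot behind it. The left tube has the round cap. Next I fit the rack pose from known corners.

```bash
python3 - <<'E'
from h import *
import pickle
d=pickle.load(open("pics/top0.pkl","rb"))
C=lambda u,v:(205+u/2.5-.3,105+v/2.5-.3)
L=[((112,72),.08,(.05,.155)),((397,125),.08,(.05,-.155)),((65,323),.026,(-.215,.153)),((349,381),.026,(-.215,-.153)),((91,180),.085,(-.071,.148)),((370,236),.085,(-.071,-.148))]
W=np.array([onz(d,C(*u),z)[:2] for u,z,_ in L]);M=np.array([m for *_,m in L])
wc,mc=W.mean(0),M.mean(0)
a=np.arctan2(sum(np.cross(M-mc,W-wc)),np.sum((M-mc)*(W-wc)))
Rm=np.array([[np.cos(a),-np.sin(a)],[np.sin(a),np.cos(a)]]);t=wc-Rm@mc
print("yaw",np.degrees(a),"origin",t); print("resid mm",np.round((W-(M@Rm.T+t))*1000,1).tolist())
f=lambda x,y:Rm@[x,y]+t
print("post",f(-.088,.178),"collar",f(-.053,-.1), "behind", f(-.024,-.1))
for n in("top","scene"):
    d=pickle.load(open(f"pics/{n}0.pkl","rb"))
    P=[(*f(-.088,.178),.116),(*f(-.053,-.1),.0715),(*f(0,.155),.08),(*f(0,-.155),.08),(*f(.05,.155),.08),(*f(.05,-.155),.08)]
    print(n,np.round(proj(d,P),1).tolist())
s=readout.state();Q=R.from_quat(s["orientation"]).as_matrix();print(np.round(Q,3))
E
```

```text
yaw -10.555097672525555 origin [ 0.62475591 -0.03973468]
resid mm [[1.0, -0.7], [2.1, 1.0], [-1.1, 0.9], [-2.9, -2.1], [1.4, -0.2], [-0.5, 1.1]]
post [0.57085115 0.15137334] collar [ 0.55433461 -0.12833401] behind [ 0.58284391 -0.13364626]
top [[225.5, 178.5], [335.9, 189.7], [244.9, 151.5], [360.5, 173.6], [249.2, 133.9], [363.9, 155.5]]
scene [[380.0, 225.8], [298.5, 206.6], [360.3, 249.6], [276.1, 209.7], [353.3, 262.0], [268.0, 220.6]]
[[ 0.35  -0.001 -0.937]
 [ 0.937 -0.001  0.35 ]
 [-0.001 -1.     0.   ]]<stdin>:8: DeprecationWarning: Arrays of 2-dimensional vectors are deprecated. Use arrays of 3-dimensional vectors instead. (deprecated in NumPy 2.0)
```

The fit residuals are 3 mm or less, and it agrees with the knob seen at (225,179). The plan:
1. Turn the tool 80° clockwise so the jaws lie along rack x.
2. Grip the knob.
3. Turn it 90° clockwise.

```bash
python3 -m crank '0 0 0 0 10 0 0.6;0 0 0 0 10 0 0.6;0 0 0 0 10 0 0.6;0 0 0 0 10 0 0.6;0 0 0 0 10 0 0.6;0 0 0 0 10 0 0.6;0 0 0 0 10 0 0.6;0 0 0 0 10 0 0.6;0 0 0 0 0 0 0.6'
cat > go.py <<'E'
import sys
from h import *
a=np.radians(-10.555);t=np.array([.62476,-.03973])
c,s_=np.cos(a),np.sin(a);Rr=np.array([[c,-s_,0],[s_,c,0],[0,0,1]])
def W(p): return Rr@np.array(p,float)+[*t,0]
s=readout.state();Q=R.from_quat(s["orientation"]).as_matrix();p=s["position"]
print("t",s["clock"],"rack pos mm",np.round(Rr.T@(p-[*t,0])*1000,1),"yaw in rack",np.degrees(np.arctan2(*(Rr.T@Q[:,0])[1::-1])).round(2),"F",np.round(s["ft_force"],1),"open",s["opening"].round(4))
if len(sys.argv)>3:
    tgt=W([float(x)/1000 for x in sys.argv[1:4]]); print("tool shift cm",np.round(Q.T@(tgt-p)*100,2), "tilt",np.round(Q[2],3))
E
python3 go.py -88 178 180
```

```text
clock: 1.27
position: [0.2275, 0.6087, 0.224]
orientation: [0.704, -0.064, 0.064, -0.704]
ft_force: [-0.4, 0.5, 0.7]
opening: 0.0565Traceback (most recent call last):
  File "go.py", line 7, in <module>
    print("t",s["clock"],"rack pos mm",np.round(Rr.T@(p-[*t,0])*1000,1),"yaw in rack",np.degrees(np.arctan2(*(Rr.T@Q[:,0])[1::-1])).round(2),"F",np.round(s["ft_force"],1),"open",s["opening"].round(4))
                                                                                                                                                                                  ^^^^^^^^^^^^^^^^^^
AttributeError: 'float' object has no attribute 'round'
```

```bash
sed -i 's/s\["opening"\].round(4)/s["opening"]/' go.py; python3 go.py -88 178 180
```

```text
t 1.275 rack pos mm [-509.3  564.7  224. ] yaw in rack 0.17 F [-0.4  0.5  0.7] open 0.056535830419826655
tool shift cm [ 42.01   4.42 -38.79] tilt [-0.    -1.    -0.001]
```

```bash
python3 -m crank '4.2 0.44 -3.88 0 0 0 0.6;4.2 0.44 -3.88 0 0 0 0.6;4.2 0.44 -3.88 0 0 0 0.6;4.2 0.44 -3.88 0 0 0 0.6;4.2 0.44 -3.88 0 0 0 0.6;4.2 0.44 -3.88 0 0 0 0.6;4.2 0.44 -3.88 0 0 0 0.6;4.2 0.44 -3.88 0 0 0 0.6;4.2 0.44 -3.88 0 0 0 0.6;4.2 0.44 -3.88 0 0 0 0.6;0 0 0 0 0 0 0.6;0 0 0 0 0 0 0.6'
python3 go.py -88 178 106
python3 - <<'E'
from h import *
s=readout.state();d=imaging.get_image("wrist")
T=np.eye(4);T[:3,:3]=R.from_quat(s["orientation"]).as_matrix();T[:3,3]=s["position"]
T=T@np.array(d["tool_from_camera"])
from go import W
print(np.round(proj(d,[W([-.088,.178,.116]),W([-.088,.203,.116]),W([-.088,.153,.116])],T),1).tolist())
cv2.imwrite("pics/w1.png",d["color"][...,::-1]); import pickle;pickle.dump((d,T),open("pics/w1.pkl","wb"))
E
```

```text
clock: 2.78
position: [0.5694, 0.1511, 0.1802]
orientation: [-0.704, 0.064, -0.064, 0.704]
ft_force: [-1.0, 0.9, -0.3]
opening: 0.0565
t 2.775 rack pos mm [-89.3 177.5 180.2] yaw in rack 0.14 F [-1.   0.9 -0.3] open 0.0565214079898506
tool shift cm [0.14 7.42 0.05] tilt [-0.001 -1.     0.   ]
t 2.825 rack pos mm [-89.7 178.  180.3] yaw in rack 0.18 F [-0.5  0.4  0. ] open 0.05616127128541112
[[317.7, 216.3], [317.9, 184.6], [317.6, 246.3]]
```

View pics/w1.png

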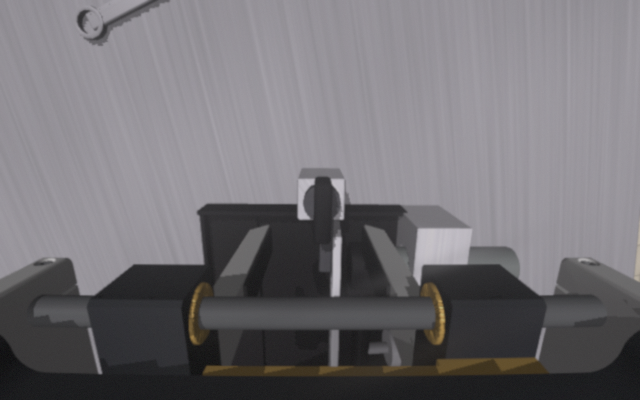

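The wrist view shows the black grip bar at u≈324, v 178 to 243, upright in the picture (along rack y). That is about 4 mm toward +x of my estimate, so I'll correct for it, descend and close.

```bash
python3 -m crank '0.45 1.5 0.2 0 0 0 0.6;0 2 0 0 0 0 0.6;0 2 0 0 0 0 0.6;0 1.9 0 0 0 0 0.6;0 0 0 0 0 0 0.6;0 0 0 0 0 0 0;0 0 0 0 0 0 0;0 0 0 0 0 0 0;0 0 0 0 0 0 0;0 0 0 0 0 0 0'
python3 go.py -88 178 106
```

```text
clock: 4.08
position: [0.5743, 0.1521, 0.1067]
orientation: [-0.704, 0.065, -0.064, 0.704]
ft_force: [-3.1, -0.0, 2.8]
opening: 0.0139
t 4.075 rack pos mm [-84.8 179.3 106.7] yaw in rack 0.05 F [-3.1 -0.   2.8] open 0.01385860889914455
tool shift cm [-0.32  0.07 -0.13] tilt [-0.001 -1.    -0.   ]
```

```bash
python3 -m crank '0 0 0 0 8 0 0;0 0 0 0 8 0 0;0 0 0 0 8 0 0;0 0 0 0 8 0 0;0 0 0 0 8 0 0;0 0 0 0 0 0 0'
python3 go.py
```

```text
clock: 4.82
position: [0.5743, 0.1521, 0.1067]
orientation: [0.64, -0.302, 0.301, -0.64]
ft_force: [-3.2, -0.4, 4.7]
opening: 0.0137
t 4.825 rack pos mm [-84.8 179.3 106.7] yaw in rack -39.86 F [-3.2 -0.4  4.7] open 0.013676141754550883
```

```bash
python3 -m crank '0 0 0 0 8 0 0;0 0 0 0 8 0 0;0 0 0 0 8 0 0;0 0 0 0 8 0 0;0 0 0 0 8 0 0;0 0 0 0 5 0 0;0 0 0 0 4 0 0;0 0 0 0 0 0 0;0 0 0 0 0 0 0;0 0 0 0 0 0 0'
python3 go.py
```

```text
clock: 6.08
position: [0.5743, 0.1521, 0.1067]
orientation: [-0.458, 0.539, -0.539, 0.457]
ft_force: [-5.1, 0.1, 5.3]
opening: 0.0137
t 6.075 rack pos mm [-84.7 179.3 106.7] yaw in rack -88.78 F [-5.1  0.1  5.3] open 0.013722035336506176
```

```bash
python3 -m crank '0 0 0 0 0 0 0.4;0 0 0 0 0 0 0.4;0 0 0 0 0 0 0.4;0 0 0 0 0 0 0.4;0 -2 0 0 0 0 0.6;0 -3 0 0 0 0 0.6;0 -3 -2 0 1 0 0.6;0 -2 -6 0 0 0 0.6;0 0 -6 0 0 0 0.6;0 0 0 0 0 0 0.6;0 0 0 0 0 0 0.6'
python3 go.py -22 -100 140
python3 - <<'E'
from h import *
import pickle
d=imaging.get_image("top");pickle.dump(d,open("pics/top1.pkl","wb"))
a=d["color"][105:265,205:375,::-1]
a=cv2.resize(a,None,fx=4,fy=3.7,interpolation=cv2.INTER_CUBIC); a=cv2.resize(d["color"][105:255,205:385,::-1],None,fx=4,fy=4,interpolation=cv2.INTER_CUBIC)
cv2.imwrite("pics/t1.png",np.clip(255*(a/255.)**.55,0,255).astype('uint8'))
E
```

```text
clock: 7.45
position: [0.4386, 0.1771, 0.2078]
orientation: [0.451, -0.543, 0.544, -0.453]
ft_force: [-0.9, 0.3, 0.8]
opening: 0.0565
t 7.45 rack pos mm [-222.8  179.   207.8] yaw in rack -89.93 F [-0.9  0.3  0.8] open 0.05651717039052931
tool shift cm [27.93  6.82 20.02] tilt [-0.001 -1.     0.003]
```

View pics/t1.png

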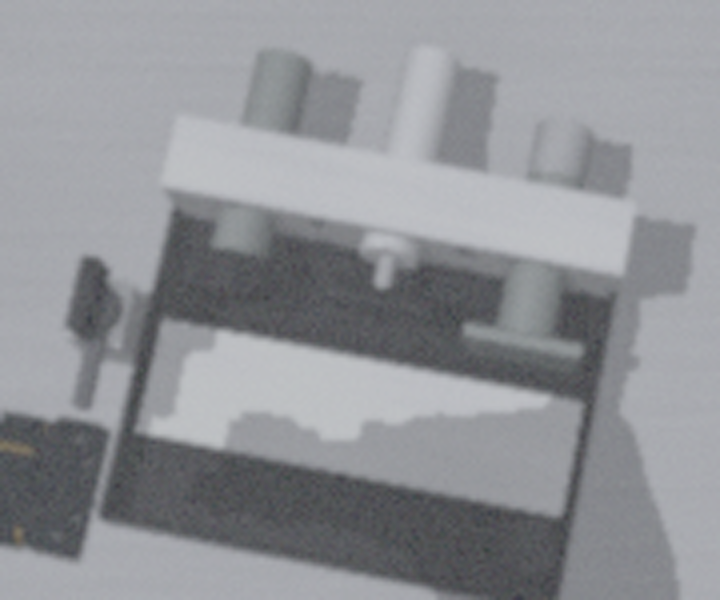

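The panel lies flat and the latch arm points to rack -x. The collar runs from about (464,328) to (583,350) in the crop. I'll measure the collar and compare it with the expected pose.

```bash
python3 - <<'E'
from go import *
import pickle
d=pickle.load(open("pics/top1.pkl","rb"))
C=lambda u,v:(205+u/4-.375,105+v/4-.375)
for n,u,z in [("colL",(465,329),.0715),("colR",(582,350),.0715),("collar back",(527,332),.0715),("tubeL",(505,290),.0505),("tubeR",(558,300),.0505),("blockFL",(165,190),.08),("blockFR",(628,275),.08),("blockBL",(177,115),.08),("blockBR",(634,202),.08)]:
    P=onz(d,C(*u),z); print(n,np.round(Rr.T@(P-[*t,0])*1000,1))
E
```

```text
t 7.5 rack pos mm [-222.3  179.   207.7] yaw in rack -89.96 F [0.7 0.7 0.4] open 0.05637894182284044
colL [-53.1 -60.   71.5]
colR [ -52.  -137.6   71.5]
collar back [ -47.2 -100.2   71.5]
tubeL [-17.1 -80.1  50.5]
tubeR [ -17.  -116.2   50.5]
blockFL [ -1.1 152.2  80. ]
blockFR [   1.  -157.7   80. ]
blockBL [ 51.1 156.2  80. ]
blockBR [  50.5 -152.8   80. ]
```

The collar centre is at y -99 and its back at x -47, its width matches, and the block corners agree within 3 mm. Next I move above the gap.

```bash
python3 -m crank '4 0.95 2.83 0 0 0 0.64;4 0.95 2.83 0 0 0 0.64;4 0.95 2.83 0 0 0 0.64;4 0.95 2.83 0 0 0 0.64;4 0.95 2.83 0 0 0 0.64;4 0.95 2.83 0 0 0 0.64;3.8 0.95 2.83 0 0 0 0.64;0 0 0 0 0 0 0.64;0 0 0 0 0 0 0.64'
python3 go.py -24 -99 47
```

```text
clock: 8.62
position: [0.5821, -0.1327, 0.1395]
orientation: [-0.452, 0.544, -0.544, 0.452]
ft_force: [0.6, 0.2, -0.1]
opening: 0.0603
t 8.625 rack pos mm [-24.9 -99.2 139.5] yaw in rack -89.98 F [ 0.6  0.2 -0.1] open 0.06027398080527202
tool shift cm [-0.01  9.25  0.1 ] tilt [-0.    -1.    -0.001]
```

```bash
python3 -m crank '0 2 0 0 0 0 0.64;0 2 0 0 0 0 0.64;0 2 0 0 0 0 0.64;0 1.7 0 0 0 0 0.64;0 1.5 0 0 0 0 0.64;0 0 0 0 0 0 0.64;0 0 0 0 0 0 0.52;0 0 0 0 0 0 0.52'
python3 go.py -24 -99 47
```

```text
clock: 9.62
position: [0.5825, -0.1328, 0.0487]
orientation: [0.452, -0.543, 0.544, -0.452]
ft_force: [-0.1, -0.6, 0.2]
opening: 0.0491
t 9.625 rack pos mm [-24.5 -99.2  48.7] yaw in rack -89.95 F [-0.1 -0.6  0.2] open 0.04910302010809929
tool shift cm [-0.02  0.17  0.05] tilt [ 0.    -1.     0.002]
```

```bash
python3 -m crank '0 0 -0.7 0 0 0 0.52;0 0 -0.7 0 0 0 0.52;0 0 -0.7 0 0 0 0.52;0 0 -0.7 0 0 0 0.52;0 0 -0.7 0 0 0 0.52;0 0 -0.7 0 0 0 0.52;0 0 -0.7 0 0 0 0.52'
python3 go.py -165 -99 48
```

```text
clock: 10.5
position: [0.5331, -0.1234, 0.0477]
orientation: [-0.452, 0.544, -0.544, 0.452]
ft_force: [0.7, -0.8, -0.1]
opening: 0.0488
t 10.5 rack pos mm [-74.8 -99.1  47.7] yaw in rack -89.95 F [ 0.7 -0.8 -0.1] open 0.048791654334950356
tool shift cm [-0.02 -0.03 -9.02] tilt [-0. -1. -0.]
```

```bash
python3 -m crank '0 0 -0.7 0 0 0 0.52;0 0 -0.7 0 0 0 0.52;0 0 -0.7 0 0 0 0.52;0 0 -0.7 0 0 0 0.52;0 0 -0.7 0 0 0 0.52;0 0 -0.7 0 0 0 0.52;0 0 -0.7 0 0 0 0.52;0 0 -0.7 0 0 0 0.52;0 0 -0.7 0 0 0 0.52;0 0 -0.7 0 0 0 0.52;0 0 -0.6 0 0 0 0.52;0 0 -0.6 0 0 0 0.52;0 0 -0.6 0 0 0 0.52;0 0 0 0 0 0 0.52;0 0 0 0 0 0 0.52'
python3 go.py -165 -99 48
python3 - <<'E'
from h import *
import pickle
d=imaging.get_image("top");e=imaging.get_image("scene");pickle.dump(d,open("pics/top2.pkl","wb"))
a=cv2.resize(d["color"][105:265,205:375,::-1],(425,400),interpolation=cv2.INTER_CUBIC);b=cv2.resize(e["color"][165:310,255:390,::-1],(372,400),interpolation=cv2.INTER_CUBIC)
cv2.imwrite("pics/t2.png",np.clip(255*(np.hstack([a,b])/255.)**.6,0,255).astype('uint8'))
E
```

```text
clock: 12.38
position: [0.4466, -0.1073, 0.0475]
orientation: [-0.452, 0.544, -0.543, 0.452]
ft_force: [-0.3, -1.0, 0.2]
opening: 0.0489
t 12.375 rack pos mm [-162.8  -99.    47.5] yaw in rack -89.94 F [-0.3 -1.   0.2] open 0.04885878667591885
tool shift cm [-0.01 -0.05 -0.22] tilt [-0.    -1.    -0.001]
```

View pics/t2.png

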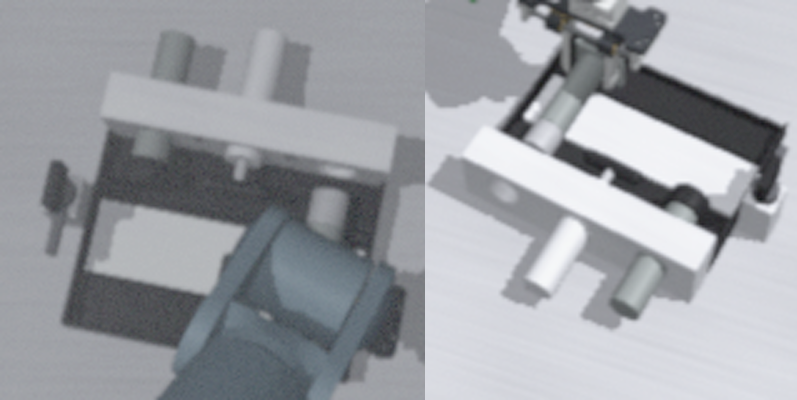

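The canister's foot is visible in front of the block, at crop (330,187), and the hole is empty. I'll back off slightly, open, and rise straight up.

```bash
python3 -m crank '0 0 0.4 0 0 0 0.52;0 0 0 0 0 0 0.6;0 0 0 0 0 0 0.6;0 -1 0 0 0 0 0.6;0 -2 0 0 0 0 0.6;0 -3 0 0 0 0 0.6;0 -4 0 0 0 0 0.6;-5 -2 0 0 0 0 0.6;-6 -2 0 0 0 0 0.6;-6 0 0 0 0 0 0.6;-6 0 0 0 0 0 0.6;-6 0 0 0 0 0 0.6;-6 0 0 0 0 0 0.6;0 0 0 0 0 0 0.6;0 0 0 0 0 0 0.6;0 0 0 0 0 0 0.6'
python3 go.py
python3 - <<'E'
from h import *
import pickle
d=imaging.get_image("top");pickle.dump(d,open("pics/top3.pkl","wb"))
a=cv2.resize(d["color"][105:265,100:300+180,::-1],None,fx=2,fy=2,interpolation=cv2.INTER_CUBIC)
cv2.imwrite("pics/t3.png",np.clip(255*(a/255.)**.6,0,255).astype('uint8'))
E
```

```text
clock: 14.48
position: [0.5147, 0.234, 0.1877]
orientation: [0.452, -0.544, 0.544, -0.452]
ft_force: [-0.6, 0.3, 0.5]
opening: 0.0566
t 14.475 rack pos mm [-158.4  248.9  187.7] yaw in rack -90.05 F [-0.6  0.3  0.5] open 0.056583571934541554
```

View pics/t3.png

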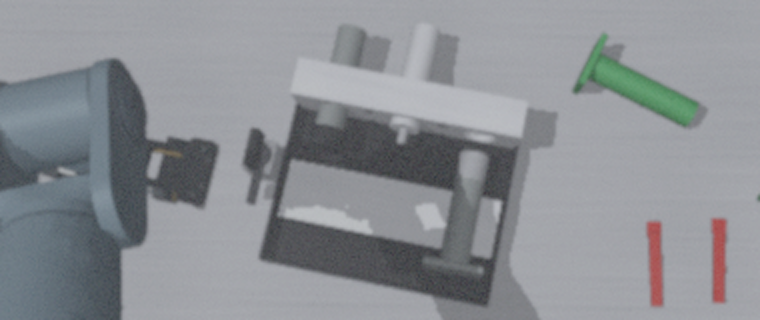

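```bash
python3 - <<'E'
from go import *
import pickle
d=pickle.load(open("pics/top3.pkl","rb"))
C=lambda u,v:(100+u/2-.25,105+v/2-.25)
for n,u,z in [("tail top",(474,151),.05),("collar",(453,265),.07)]:
    P=onz(d,C(*u),z); print(n,np.round(Rr.T@(P-[*t,0])*1000,1))
ticket.close_job()
E
```

```text
t 14.525 rack pos mm [-158.3  248.9  187.7] yaw in rack -90.06 F [-0.2  0.6 -0.5] open 0.05602433400289416
tail top [-22.4 -97.2  50. ]
collar [-179.6  -99.2   70. ]
the job is handed in; nothing more can be done
```

The canister is out of its hole and lying in the black tray, and the job was handed in at about 14.5 s. The hand-in reported no verdict.

- **What I did:** I gripped the latch knob and turned it about 89° clockwise, and the front panel dropped flat. I then lowered the fingers either side of the tube behind the collar and slid the canister about 12.5 cm forward. Last, I backed off, rose clear and moved away to the left.
- **Canister:** The last top view puts its rear end about 22 mm in front of the block and its collar at about x -180 mm, y -99 mm, inside the rims. I did not measure its tilt, height or speed separately.
- **Latch and panel:** In that view the latch arm points to rack -x and the panel lies flat.
- **Everything else:** The pump and the round-capped canister are in their holes, and both tire levers look unmoved. The arm hid the spanner in that view, but neither gripper nor arm went low near it.
- **Forces:** These stayed at about 7 N or less at every reading, and close to 0 at hand-in.
- **Disagreement:** The knob sat about 4 mm from where my rack fit put it. I corrected this from the wrist view before gripping. No other check disagreed.

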